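Set the air pressure and hold the valve's recessed override

TASK

Turn the black regulator knob until the gauge's pointer stands between the two tabs on the gauge's rim. Then take the pin punch (the one with the long thin pin) out of the rack, put its pin down through the hole in the valve's cover plate and gently press the recessed override button fully down. Finish while still gripping the punch and holding the button down with it; the gauge must still read between the tabs, and the other punches, the wrench, the brass fitting and the oil can stay where they are.

Things in the scene. Friction and masses are not known exactly. Their poses are not given: they have to be found in the camera images.
- air_set: Fixed regulator and gauge on a dark steel base plate 100 x 250 x 12 mm, origin under the plate's centre. In its frame (x, y in mm): an aluminium block 62 x 62 mm at (0, -65), top 60 mm above the table, carries the knob; the round gauge, 108 mm across, rim 42 mm above the table, is at (0, 65).
- knob_grip (a point): On the vertical axis of the round ribbed black knob (40 mm across, from 64 to 104 mm above the table), 15 mm below its top. Nothing but the gauge (lower than 52 mm) stands within 60 mm of the axis.
- knob (a joint): Turn of the knob in rad, growing clockwise seen from above, from -0.6 to 3.6; stays where left (friction 0.04 N m). It turns the gauge's pointer the same way by 0.6 rad per rad of knob. Starts near 0 (up to 0.3 either way); the mark is then 0.5 to 1.35 rad of pointer clockwise of the pointer.
- dial_center (a point): Axis of the gauge's pointer, at the pointer's height on the flat, upward-facing white dial.
- pointer_tip (a point): Tip of the gauge's black pointer, 36 mm from dial_center, horizontal, 46 mm above the table.
- bezel: The gauge's steel rim ring with two dark tabs (each 13 mm long radially, 6 mm wide, 6 mm high) on it, 12 mm apart; fixed. Origin on the dial's axis; its x axis points outward midway between the two tabs.
- mark (a point): Midpoint between the inner ends of the two tabs, 41 mm from dial_center: the pointer must point here.
- rack: Fixed wooden punch rack: plate 50 x 165 mm, 8 mm thick, top 75 mm above the table, on two end legs and a foot 70 x 165 mm. Three 18 mm holes in a row along its y axis, 50 mm apart, the middle one at its origin's x, y; one punch hangs in each, in any order. Origin under its centre.
- pin_punch: The steel pin punch, loose, upright in the rack: handle 22 mm thick, 75 mm long, with a small round stud 14 mm thick and 12 mm high on top; below the handle a thin pin 6 mm thick, 55 mm long. About 0.16 kg. Origin at the handle's lower end (its shoulder rests on the rack's plate), z axis up along it.
- punch_grip (a point): On the pin punch's axis, in the handle, 45 mm above its shoulder and 42 mm below the top of the stud.
- punch_tip (a point): Lower end of the pin punch's thin pin, 55 mm below its shoulder.
- stub_punch: Another punch in the rack, plain flat-topped 22 x 75 mm handle, its pin only 20 mm long (too short to reach the button); leave it.
- drift: Third punch in the rack, 22 x 75 mm handle with a wide 30 mm disc on top, its pin 16 mm thick (too thick for the hole); leave it.
- valve: Fixed grey valve with a square aluminium cover plate 64 x 64 mm, 6 mm thick, top 72 mm above the table, over a hollow housing; a low black coil 30 mm high at its +x end. Origin under the housing's centre.
- aperture (a point): Centre of the 13 mm round hole, ringed by a thin black rubber grommet, in the middle of the valve's cover plate, at the plate's top face; the hole is vertical.
- button_top (a point): Middle of the top of the 24 mm wide white override button, straight below the hole, 30 mm below the plate's top face when not pressed. It is pressed straight down.
- override (a joint): How far the override button is pressed, m: 0 up, 0.006 fully down. Spring: starts to give at about 2 N, fully down at about 7 N; springs back when let go.
- wrench: Loose open-ended wrench lying on the bench in front of the air set; leave it.
- fitting: Loose brass fitting 26 mm across, 34 mm high, standing left of the air set; leave it.
- oil_can: Loose dark can 60 mm across, 140 mm high, standing right of the air set; leave it.
Things that resemble listed ones, but are neither listed nor needed, are in the scene too. Leave any green or orange look-alike of the pin_punch alone.

How it is judged:
By the outcome, as a careful person would: the job done as asked, in the order asked, and still so for the second after the job is handed in, while the arm keeps its last pose, push and grip.
It also fails if it takes over 64 s, if anything falls off the work surface, if the arm or the gripper's body presses on something with over 40 N, if the wrist force passes 120 N, or if a joint passes its speed limit or range.

ROBOT

A 6-joint arm with a two-finger parallel gripper is mounted at the origin on the work surface. World frame = base frame: x ahead of the robot, y to its left, z up, the work surface at z = 0. Lengths are in mm, angles in degrees, forces in N, time in s.
With the tool pointing down it reaches from about 350 to 800 mm from the base axis. Payload 7.3 kg.
Tool frame: the origin (TCP) lies midway between the tips of the shut fingers; the grasp point (between the pads) lies 19 mm behind it; x points along the fingers, y is the direction in which the jaws open and shut, and the axes are right-handed (so a half turn about x gives the same grasp; the last joint's range is limited). The gripper opens to 85 mm and grips with 20 to 120 N. Pads are 22 mm wide; open, the fingers measure 114 mm over their backs; the gripper's body (76 mm by 85 mm) begins 54 mm behind the grasp point. The pads swing forward as they close: fully open they stand 13 mm farther back than shut.
Start: joints at [-76.662, 19.595, 87.324, -0, 73.075, -8.365], TCP at [194.171, -487.793, 231.322] pointing down, gripper open.
Joint ranges: [-145.02, 145.02], [-44.19, 115.74], [2.07, 154.8], [-57.11, 237.11], [16.16, 152.29], [-177.93, 177.93]. Speed limits (degrees/s): [147.25, 147.25, 180, 180, 180, 180].

INTERFACE

Orientations are given as [roll, pitch, yaw] about the fixed x, y, z axes, in that order (R = Rz(yaw) Ry(pitch) Rx(roll)).
In Python, from cell import state, capture, camera_info, finish_job gives the robot as it stands.
- The arm moves only by the tool arm_command, never from a script. Its argument "rows" is a list of rows, each an object of numbers: "ax", "ay", "az": the turn, a rotation vector about the tool's x, y, z in units of 8 degrees (1.0 is 8 degrees); "dx", "dy", "dz": the shift along the tool's x, y, z in m; "jaw": the opening, from 0 (shut) to 1 (fully open). A call has 1 to 20 rows; each row is the pose to reach, as a shift and turn from the pose commanded when the call began, along the tool's axes at that moment; what a row does not reach only later rows make up. A row lasts 1/10 s, in which the tool goes at most 50 mm and 8.59 degrees, less where a joint would pass 70% of its speed; a pose out of reach is approached as far as the arm can. A call with a gripper value outside its range is refused whole. The fingers move at their own pace and stop on an object; the grip force is fixed at half the most. Time passes only in rows, so rows that repeat a pose let the fingers close. It gives the time, the measured TCP pose, the force and the opening at its end, in the units of the state.
- state(): the state, without advancing time (a new reading comes with each control period).
- capture(name): name is "scene" or "top" or "wrist"; returns (picture, depth): 384x512x3 uint8, red, green, blue; 384x512 float32, mm along the optical axis (not along the pixel's ray), 0 where there is no reading.
- camera_info(name): a dict with "intrinsics" (3x3 intrinsics, pixels), "dist_coeffs" ([k1, k2, p1, p2, k3] as OpenCV has them; the pictures are not rectified), "pose" (4x4, takes a point from camera to world coordinates). Camera axes: x right, y up, looking along -z (the intrinsics and any distortion apply to the point x, -y, -z); pixel columns grow to the right and rows downward; lengths in mm; the calibration is good to about 2 mm. A picture is of the moment at which its call begins: read the wrist's pose just before it. camera_info takes no time and is no camera call; for the wrist camera it gives the pose at the moment of the call.
- finish_job(): hands the job in, once; it reports no verdict.
The state is a dict: "time": time; "joint_pos": joint angles; "joint_vel": joint speeds; "tau": joint torques, N m; "tcp_pos": TCP position; "tcp_rot": TCP orientation; "ft_force": force on the tool from outside, world axes, zero at the start; "wrist_torque": the same for the moment, N m; "finger_gap": finger opening in mm.
Only numpy, scipy, OpenCV 4.12 (cv2) and the standard library are available. Lean on these libraries where they do the work, as an engineer would, in place of code of your own. Each camera call takes 0.05 s, during which the arm holds its last target.

## Working session

There is one attempt and no reset: what is moved stays moved. The work goes in short steps, Python scripts to look and compute and a tool call to move; the robot and the scene stay as the last step left them, time stands still between calls to the robot, and variables do not carry over. Pictures are saved under pics/ and viewed, and the job is handed in when it is done.

Besides the shell and the picture viewer there is one more tool, called after "Request:" by a JSON object that holds its "method" and its "body". arm_command: Moves the arm, as the interface text tells. Its arguments: {"type":"object","properties":{"rows":{"type":"array"}},"required":["rows"]}

```bash
ls; mkdir -p pics; python3 - <<'E'
from cell import *
import cv2,numpy as np
s=state();print(s)
for n in ("scene","top","wrist"):
    c=camera_info(n);p,d=capture(n)
    cv2.imwrite(f"pics/{n}0.png",cv2.cvtColor(p,cv2.COLOR_RGB2BGR));np.savez(f"{n}0.npz",p=p,d=d,K=c["intrinsics"],dc=c["dist_coeffs"],T=c["pose"])
    print(n,np.round(c["intrinsics"],1).tolist(),c["dist_coeffs"],np.round(c["pose"],3).tolist())
E
```

```text
pics
{'time': 0.0, 'joint_pos': array([-7.66630250e+01,  1.96370840e+01,  8.73763057e+01, -2.73334005e-03,
        7.30741693e+01, -8.36648696e+00]), 'joint_vel': array([ 0.03729018,  0.03311753,  0.06994141,  0.12044469, -0.18718067,
        0.04785489]), 'tau': array([-7.23823559e-04, -4.33675575e+01, -2.46014643e+01, -2.24445962e-04,
        7.80081726e-03,  4.89859246e-07]), 'tcp_pos': array([ 194.05118979, -487.39852171,  230.62572157]), 'tcp_rot': array([-96.65666143,  89.91240196, 105.04759831]), 'ft_force': array([ 0.06473193, -0.67528012,  0.98708458]), 'wrist_torque': array([-0.03462934,  0.00640994, -0.05364086]), 'finger_gap': 85.63401386070353}
scene [[397.9, 0.0, 255.7], [0.0, 397.9, 195.0], [0.0, 0.0, 1.0]] [-0.0472176  0.         0.         0.         0.       ] [[-0.179, -0.754, 0.633, 1211.24], [0.984, -0.125, 0.13, 124.273], [-0.019, 0.645, 0.764, 916.285], [0.0, 0.0, 0.0, 1.0]]
top [[351.9, 0.0, 252.1], [0.0, 351.9, 193.9], [0.0, 0.0, 1.0]] [-0.02211342  0.          0.          0.          0.        ] [[0.029, 0.997, -0.076, 449.112], [-1.0, 0.028, -0.014, -17.321], [-0.012, 0.077, 0.997, 1016.493], [0.0, 0.0, 0.0, 1.0]]
wrist [[324.0, 0.0, 254.5], [0.0, 324.0, 189.5], [0.0, 0.0, 1.0]] [-0.07512086  0.          0.          0.          0.        ] [[0.37, 0.892, 0.258, 259.774], [-0.929, 0.356, 0.101, -462.144], [-0.002, -0.277, 0.961, 373.318], [0.0, 0.0, 0.0, 1.0]]
```

View pics/scene0.png

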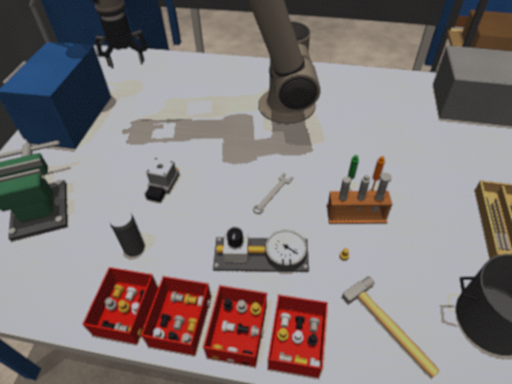

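View pics/top0.png

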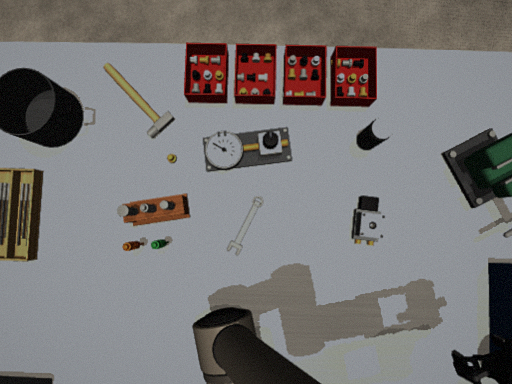

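View pics/wrist0.png

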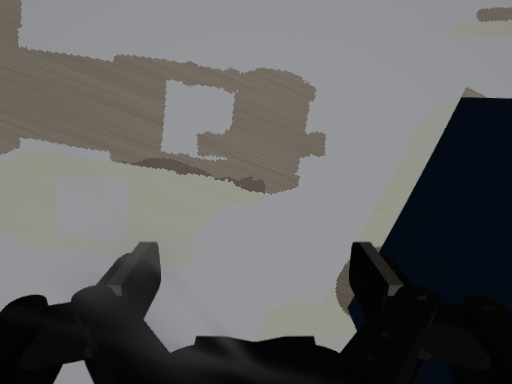

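The scene view shows the knob at about (235,238), the gauge at (288,248), the rack at (360,205) and the valve at (163,178). In the top view they are at (270,140), (223,148), (155,208) and (368,222). I'll enlarge these areas.

```bash
python3 - <<'E'
import cv2,numpy as np
t=cv2.imread("pics/top0.png");s=cv2.imread("pics/scene0.png")
f=lambda im,u,v,w,h,k:cv2.resize(im[v:v+h,u:u+w],None,fx=k,fy=k,interpolation=cv2.INTER_CUBIC)
cv2.imwrite("pics/c1.png",f(t,195,115,105,65,7))
a=f(t,110,185,90,70,4.4);b=f(t,340,185,60,70,4.4)
cv2.imwrite("pics/c2.png",np.hstack([a,b]))
cv2.imwrite("pics/c3.png",np.hstack([f(s,320,145,80,80,5),f(s,205,215,80,80,5)]))
E
```

```text
(no output)
```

View pics/c1.png

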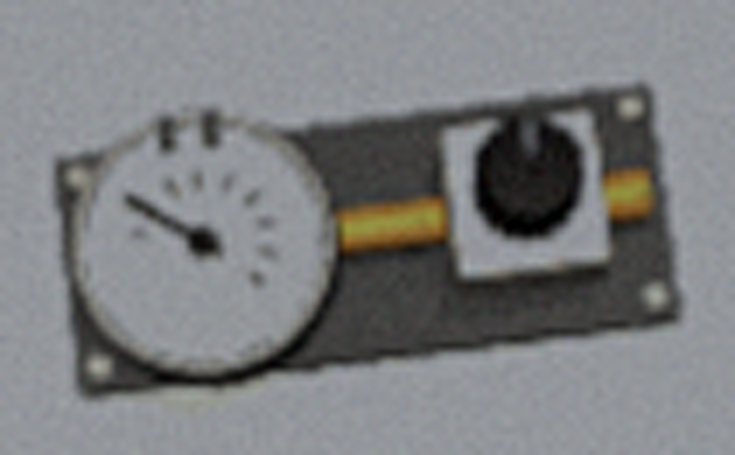

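View pics/c2.png

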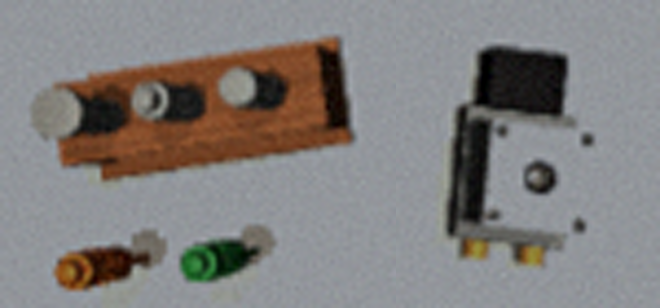

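View pics/c3.png

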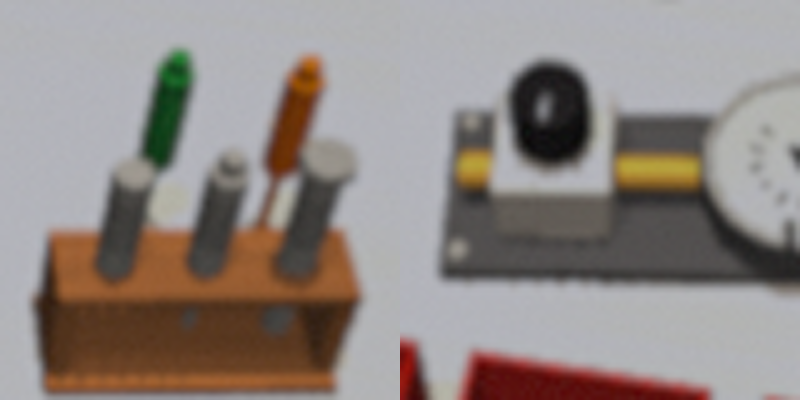

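Candidates for the punch, in c2 (top view):
- Grey middle punch, about (152,97) in the crop, or px (144.5,207): it has a small stud on a handle of normal width. This fits the pin punch.
- Grey left punch (57,112): wide disc on top, so it is the drift.
- Grey right punch (239,87): flat top, so it is the stub.
- Green (200,262) and orange (75,270): look-alikes on separate stands. Leave these alone.

Now I'll compute positions.

```bash
cat > h.py <<'E'
import numpy as np,cv2
def load(n):
    z=np.load(n+".npz");return z
def ray(z,uv):
    q=cv2.undistortPoints(np.array([[uv]],float),z["K"],z["dc"])[0,0]
    return z["T"][:3,:3]@np.array([q[0],-q[1],-1.]),z["T"][:3,3]
def onz(z,uv,h):
    d,o=ray(z,uv);return o+d*(h-o[2])/d[2]
def proj(z,P):
    q=np.linalg.inv(z["T"])@np.append(P,1.);q=np.array([q[0],-q[1],-q[2]])
    return cv2.projectPoints(q[None],np.zeros(3),np.zeros(3),z["K"],z["dc"])[0][0,0]
def tri(z1,a,z2,b):
    d1,o1=ray(z1,a);d2,o2=ray(z2,b);d1/=np.linalg.norm(d1);d2/=np.linalg.norm(d2)
    s=np.linalg.lstsq(np.c_[d1,-d2],o2-o1,rcond=None)[0]
    p,q=o1+s[0]*d1,o2+s[1]*d2;return (p+q)/2,np.linalg.norm(p-q)
E
python3 - <<'E'
from h import *
t=load("top0");s=load("scene0")
c=lambda u0,v0,k,u,v:(u0+(u+.5)/k-.5,v0+(v+.5)/k-.5)
P={}
for n,a,h in [("knob",c(195,115,7,528,172),104),("hub",c(195,115,7,203,241),46),("tip",c(195,115,7,127,197),46),("tab1in",c(195,115,7,168,150),48),("tab2in",c(195,115,7,211,145),48),
 ("plateTL",c(195,115,7,60,158),12),("plateTR",c(195,115,7,648,88),12),("plateBR",c(195,115,7,680,318),12),("plateBL",c(195,115,7,82,395),12),
 ("stud",c(110,185,4.4,152,97),162),("drift",c(110,185,4.4,57,112),152),("stub",c(110,185,4.4,239,87),150),("orange",c(110,185,4.4,75,270),150),("green",c(110,185,4.4,200,264),150),
 ("ap",c(340,185,4.4,540-396,178),72)]:
    P[n]=onz(t,a,h);print(n,np.round(a,1),np.round(P[n],1),"in scene",np.round(proj(s,P[n]),1), "depth-z")
print("platecentre",sum(P[k] for k in P if k.startswith("plate"))/4)
m=(P["tab1in"]+P["tab2in"])/2-P["hub"];q=P["tip"]-P["hub"]
print(np.linalg.norm(m),np.linalg.norm(q),np.degrees(np.arctan2(m[1],m[0])),np.degrees(np.arctan2(q[1],q[0])))
z,ds=tri(t,c(110,185,4.4,152,97),s,c(320,145,5,231,162));print("tri stud",z,ds)
z,ds=tri(t,c(110,185,4.4,75,270),s,c(320,145,5,311,62));print("tri orange",z,ds)
z,ds=tri(t,c(110,185,4.4,200,264),s,c(320,145,5,180,55));print("tri green",z,ds)
E
```

```text
knob [270.  139.1] [664.7 -47.4 104. ] in scene [233.4 231.7] depth-z
hub [223.6 149. ] [647.   79.8  46. ] in scene [284.3 245.7] depth-z
tip [212.7 142.7] [664.  110.9  46. ] in scene [295.5 253. ] depth-z
tab1in [218.6 136. ] [683.1  94.9  48. ] in scene [288.4 258.1] depth-z
tab2in [224.7 135.3] [685.6  77.8  48. ] in scene [281.5 257.9] depth-z
plateTL [203.1 137.1] [687.3 143.9  12. ] in scene [306.5 269.5] depth-z
plateTR [287.1 127.1] [723.1 -99.3  12. ] in scene [211.2 267.6] depth-z
plateBR [291.7 160. ] [ 627.  -114.5   12. ] in scene [214.6 236.5] depth-z
plateBL [206.3 171. ] [588.4 130.8  12. ] in scene [305.3 237.3] depth-z
stud [144.2 206.7] [475.8 257.5 162. ] in scene [363.  175.4] depth-z
drift [122.6 210.1] [466.1 314.1 152. ] in scene [384.3 177.9] depth-z
stub [163.9 204.4] [483.2 212.3 150. ] in scene [344.6 178.5] depth-z
orange [126.7 246. ] [378.2 299.8 150. ] in scene [378.  154.6] depth-z
green [155.1 244.6] [383.8 229.5 150. ] in scene [352.2 153.1] depth-z
ap [372.3 225.1] [ 446.8 -327.4   72. ] in scene [158.4 165.8] depth-z
platecentre [656.45556108  15.23353986  12.        ]
37.986727622449614 35.48065668902697 9.956143266892122 61.25076468897911
tri stud [475.6111679  262.66119922 155.78263231] 6.158171191599379
tri orange [376.74499899 308.15348228 139.39910798] 8.54075980357253
tri green [382.37010794 236.72029528 139.16418007] 7.929922461710136
```

```bash
cat >> h.py <<'E'
from scipy.spatial.transform import Rotation as Ro
def toolR(s): return Ro.from_euler("xyz",s["tcp_rot"],degrees=True).as_matrix()
def plan(s,target,yawdeg=None,nominal=None):
    """yawdeg: world heading of tool y (down-pointing). prints dx,dy,dz,a*"""
    R=toolR(s);d=R.T@(np.array(target)-s["tcp_pos"])/1000
    out=[np.round(d,4)]
    if yawdeg is not None:
        y=np.array([np.cos(np.radians(yawdeg)),np.sin(np.radians(yawdeg)),0]);x=np.array([0,0,-1.])
        G=np.c_[x,y,np.cross(x,y)]
        out.append(np.round(np.degrees(Ro.from_matrix(R.T@G).as_rotvec())/8,3))
    return out
E
python3 - <<'E'
from h import *
from cell import state,camera_info
s=state();R=toolR(s);print(np.round(R,3))
T=camera_info("wrist")["pose"]
print(np.round(R.T@(T[:3,3]-s["tcp_pos"]),1),np.round(R.T@T[:3,:3],3))
for yw in (-60,-45,-21.7,0,20,45): print(yw,plan(s,[664,-47,230],yw))
E
```

```text
[[-0.     0.37  -0.929]
 [ 0.001 -0.929 -0.37 ]
 [-1.    -0.001 -0.   ]]
[-142.6    0.6  -70.4] [[ 0.001  0.277 -0.961]
 [ 1.    -0.001  0.001]
 [-0.001 -0.961 -0.277]]
-60 [array([ 0.0011, -0.2355, -0.5995]), array([-1.037, -0.002,  0.008])]
-45 [array([ 0.0011, -0.2355, -0.5995]), array([-2.912, -0.003,  0.008])]
-21.7 [array([ 0.0011, -0.2355, -0.5995]), array([-5.824e+00, -4.000e-03,  7.000e-03])]
0 [array([ 0.0011, -0.2355, -0.5995]), array([-8.537e+00, -6.000e-03,  7.000e-03])]
20 [array([ 0.0011, -0.2355, -0.5995]), array([-1.1037e+01, -7.0000e-03,  6.0000e-03])]
45 [array([ 0.0011, -0.2355, -0.5995]), array([-1.4162e+01, -9.0000e-03,  4.0000e-03])]
```

Request:
{"method": "arm_command", "body": {"rows": [{"dx": 0,"dy": -0.008,"dz": -0.02,"ax": -0.1,"jaw": 1},{"dx": 0,"dy": -0.024,"dz": -0.06,"ax": -0.3,"jaw": 1},{"dx": 0,"dy": -0.04,"dz": -0.1,"ax": -0.5,"jaw": 1},{"dx": 0,"dy": -0.056,"dz": -0.142,"ax": -0.7,"jaw": 1},{"dx": 0,"dy": -0.073,"dz": -0.185,"ax": -0.9,"jaw": 1},{"dx": 0,"dy": -0.09,"dz": -0.228,"ax": -1.1,"jaw": 1},{"dx": 0,"dy": -0.107,"dz": -0.271,"ax": -1.3,"jaw": 1},{"dx": 0,"dy": -0.124,"dz": -0.314,"ax": -1.5,"jaw": 1},{"dx": 0,"dy": -0.141,"dz": -0.357,"ax": -1.7,"jaw": 1},{"dx": 0,"dy": -0.158,"dz": -0.4,"ax": -1.9,"jaw": 1},{"dx": 0,"dy": -0.175,"dz": -0.443,"ax": -2.1,"jaw": 1},{"dx": 0,"dy": -0.192,"dz": -0.486,"ax": -2.3,"jaw": 1},{"dx": 0,"dy": -0.208,"dz": -0.529,"ax": -2.5,"jaw": 1},{"dx": 0,"dy": -0.222,"dz": -0.565,"ax": -2.7,"jaw": 1},{"dx": 0,"dy": -0.231,"dz": -0.588,"ax": -2.85,"jaw": 1},{"dx": 0,"dy": -0.235,"dz": -0.6,"ax": -2.9,"jaw": 1},{"dx": 0,"dy": -0.235,"dz": -0.6,"ax": -2.9,"jaw": 1},{"dx": 0,"dy": -0.235,"dz": -0.6,"ax": -2.9,"jaw": 1}]}}

```text
invalid input
```

```bash
cat > snap.py <<'E'
import sys
from cell import *
import cv2,numpy as np
n,out=sys.argv[1:3]
s=state();c=camera_info(n);p,d=capture(n)
cv2.imwrite(f"pics/{out}.png",cv2.cvtColor(p,cv2.COLOR_RGB2BGR));np.savez(out+".npz",p=p,d=d,K=c["intrinsics"],dc=c["dist_coeffs"],T=c["pose"],tcp=s["tcp_pos"],rot=s["tcp_rot"])
print(s["time"],np.round(s["tcp_pos"],1),np.round(s["tcp_rot"],2),np.round(s["joint_pos"],1),np.round(s["ft_force"],1),s["finger_gap"])
E
python3 snap.py wrist w1
```

```text
0.15 [ 194.1 -487.5  230.8] [-97.71  89.93 104.  ] [-76.7  19.6  87.4  -0.   73.1  -8.4] [-0.5 -0.6  1. ] 85.01840806142262
```

View pics/w1.png

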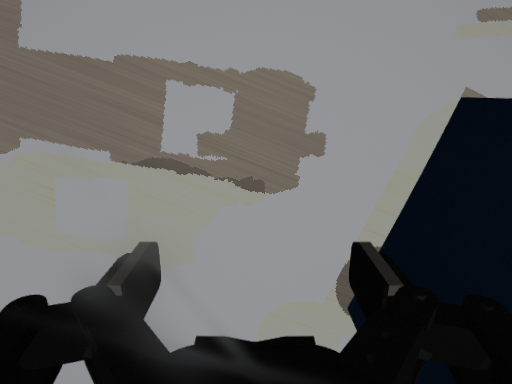

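The call was refused as "invalid input" and the arm hasn't moved. I'll try again with all seven keys in each row.

Request:
{"method": "arm_command", "body": {"rows": [{"dx": 0,"dy": -0.008,"dz": -0.02,"ax": -0.1,"ay": 0,"az": 0,"jaw": 1},{"dx": 0,"dy": -0.024,"dz": -0.06,"ax": -0.3,"ay": 0,"az": 0,"jaw": 1}]}}

```text
time: 0.4
tcp_pos: [240.2, -444.2, 230.8]
tcp_rot: [6.4, 90.0, -149.7]
ft_force: [0.8, -0.6, 0.3]
finger_gap: 85.4
```

```bash
python3 - <<'E'
from h import *
from cell import state
s=state();print(s["tcp_pos"],plan(s,[664,-47,230],-45))
E
```

```text
[ 240.17657338 -444.20926217  230.84906951] [array([ 5.000e-04, -1.911e-01, -5.485e-01]), array([-2.633,  0.004,  0.   ])]
```

Request:
{"method": "arm_command", "body": {"rows": [{"dx": 0,"dy": -0.012,"dz": -0.035,"ax": -0.2,"ay": 0,"az": 0,"jaw": 1},{"dx": 0,"dy": -0.028,"dz": -0.08,"ax": -0.4,"ay": 0,"az": 0,"jaw": 1},{"dx": 0,"dy": -0.044,"dz": -0.125,"ax": -0.6,"ay": 0,"az": 0,"jaw": 1},{"dx": 0,"dy": -0.06,"dz": -0.17,"ax": -0.8,"ay": 0,"az": 0,"jaw": 1},{"dx": 0,"dy": -0.075,"dz": -0.215,"ax": -1.0,"ay": 0,"az": 0,"jaw": 1},{"dx": 0,"dy": -0.091,"dz": -0.26,"ax": -1.2,"ay": 0,"az": 0,"jaw": 1},{"dx": 0,"dy": -0.106,"dz": -0.305,"ax": -1.5,"ay": 0,"az": 0,"jaw": 1},{"dx": 0,"dy": -0.122,"dz": -0.35,"ax": -1.8,"ay": 0,"az": 0,"jaw": 1},{"dx": 0,"dy": -0.138,"dz": -0.395,"ax": -2.0,"ay": 0,"az": 0,"jaw": 1},{"dx": 0,"dy": -0.153,"dz": -0.44,"ax": -2.2,"ay": 0,"az": 0,"jaw": 1},{"dx": 0,"dy": -0.169,"dz": -0.485,"ax": -2.4,"ay": 0,"az": 0,"jaw": 1},{"dx": 0,"dy": -0.182,"dz": -0.522,"ax": -2.55,"ay": 0,"az": 0,"jaw": 1},{"dx": 0,"dy": -0.189,"dz": -0.542,"ax": -2.63,"ay": 0,"az": 0,"jaw": 1},{"dx": 0,"dy": -0.191,"dz": -0.548,"ax": -2.63,"ay": 0,"az": 0,"jaw": 1},{"dx": 0,"dy": -0.191,"dz": -0.548,"ax": -2.63,"ay": 0,"az": 0,"jaw": 1}]}}

```text
time: 1.9
tcp_pos: [663.2, -44.8, 230.6]
tcp_rot: [-40.4, 89.9, -175.3]
ft_force: [-0.1, -0.5, -0.0]
finger_gap: 85.8
```

```bash
python3 snap.py wrist w2
```

```text
1.9 [663.2 -44.8 230.6] [ -40.45   89.93 -175.27] [-10.5  34.9  62.3  -0.   82.8  34.4] [-0.1 -0.5 -0. ] 85.77624826156789
```

View pics/w2.png

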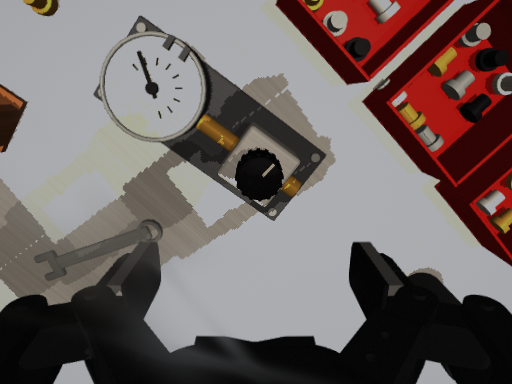

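The wrist view shows the knob at about (259,175), the gauge hub at (152,88), the pointer tip at (141,53), and the tabs at (171,43) and (184,52).

```bash
python3 - <<'E'
import cv2,numpy as np
t=cv2.imread("pics/w2.png")
f=lambda im,u,v,w,h,k:cv2.resize(im[v:v+h,u:u+w],None,fx=k,fy=k,interpolation=cv2.INTER_CUBIC)
cv2.imwrite("pics/c4.png",f(t,90,20,210,190,3.8))
E
```

```text
(no output)
```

View pics/c4.png

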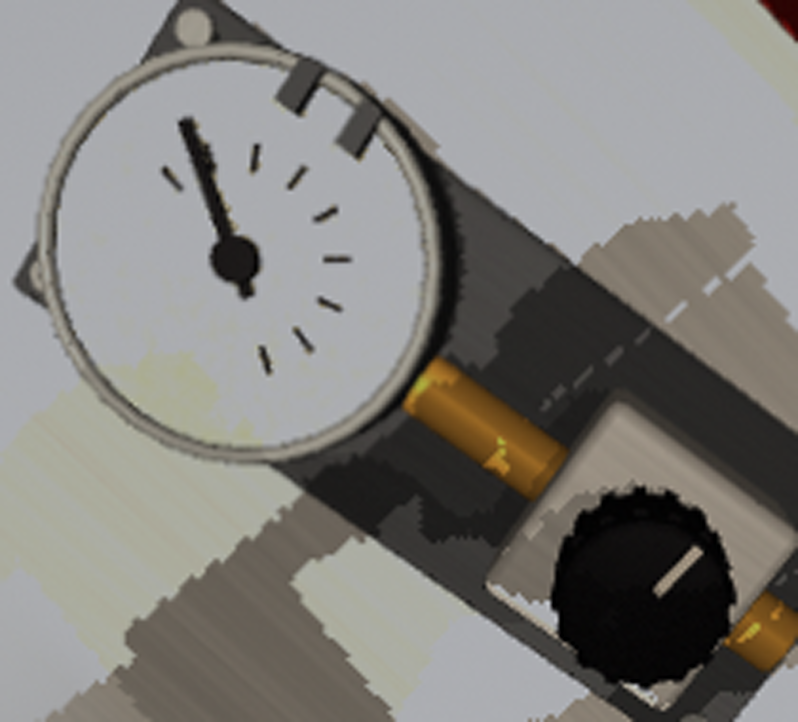

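```bash
python3 - <<'E'
from h import *
from cell import state
w=load("w2");c=lambda u,v:(90+(u+.5)/3.8-.5,20+(v+.5)/3.8-.5)
P={n:onz(w,c(*a),h) for n,a,h in [("knob",(643,600),104),("hub",(236,259),46),("tip",(186,120),46),("t1",(290,107),48),("t2",(350,153),48)]}
for k in P: print(k,np.round(P[k],1))
m=(P["t1"]+P["t2"])/2-P["hub"];q=P["tip"]-P["hub"]
a,b=[np.degrees(np.arctan2(x[1],x[0])) for x in(m,q)]
print(np.linalg.norm((P["hub"]-P["knob"])[:2]),np.linalg.norm(m[:2]),np.linalg.norm(q),a,b,"knob turn deg",(b-a)/.6)
d=w["d"];print("depth z",[onz(w,c(*a),0)[2]*0+w["T"][2,3]-d[int(c(*a)[1]),int(c(*a)[0])] for a in [(643,620)]])
s=state();k=P["knob"];print(plan(s,[k[0],k[1],70],-45))
E
```

```text
knob [668.4 -45.4 104. ]
hub [648.   82.1  46. ]
tip [664.7 113.7  46. ]
t1 [685.6  96.1  48. ]
t2 [688.   77.9  48. ]
129.06437446479055 39.14782346336167 35.76962841718452 7.309268637812562 62.1896425596394 knob turn deg 91.4672898697114
depth z [np.float64(94.88289035692986)]
[array([ 0.1609,  0.0039, -0.0044]), array([0.015, 0.007, 0.004])]
```

Request:
{"method": "arm_command", "body": {"rows": [{"dx": 0.02,"dy": 0.0035,"dz": -0.003,"ax": 0,"ay": 0,"az": 0,"jaw": 1},{"dx": 0.06,"dy": 0.0035,"dz": -0.003,"ax": 0,"ay": 0,"az": 0,"jaw": 1},{"dx": 0.09,"dy": 0.0035,"dz": -0.003,"ax": 0,"ay": 0,"az": 0,"jaw": 1},{"dx": 0.115,"dy": 0.0035,"dz": -0.003,"ax": 0,"ay": 0,"az": 0,"jaw": 1},{"dx": 0.135,"dy": 0.0035,"dz": -0.003,"ax": 0,"ay": 0,"az": 0,"jaw": 1},{"dx": 0.15,"dy": 0.0035,"dz": -0.003,"ax": 0,"ay": 0,"az": 0,"jaw": 1},{"dx": 0.16,"dy": 0.0035,"dz": -0.003,"ax": 0,"ay": 0,"az": 0,"jaw": 1},{"dx": 0.16,"dy": 0.0035,"dz": -0.003,"ax": 0,"ay": 0,"az": 0,"jaw": 1},{"dx": 0.16,"dy": 0.0035,"dz": -0.003,"ax": 0,"ay": 0,"az": 0,"jaw": 0.6},{"dx": 0.16,"dy": 0.0035,"dz": -0.003,"ax": 0,"ay": 0,"az": 0,"jaw": 0.55}]}}

```text
time: 2.95
tcp_pos: [668.6, -45.7, 72.6]
tcp_rot: [121.2, 89.9, -13.6]
ft_force: [-0.6, -0.2, 0.2]
finger_gap: 59.3
```

```bash
python3 snap.py wrist w3; python3 - <<'E'
from cell import state
s=state();print(s["ft_force"],s["wrist_torque"])
E
```

```text
2.95 [668.6 -45.7  72.6] [121.22  89.87 -13.63] [-10.5  42.8  73.1  -0.   63.9  34.4] [-0.6 -0.2  0.2] 59.3070145929258
[-0.58145515 -0.09978992 -0.21090303] [ 0.00447522 -0.02835094 -0.02232788]
```

View pics/w3.png

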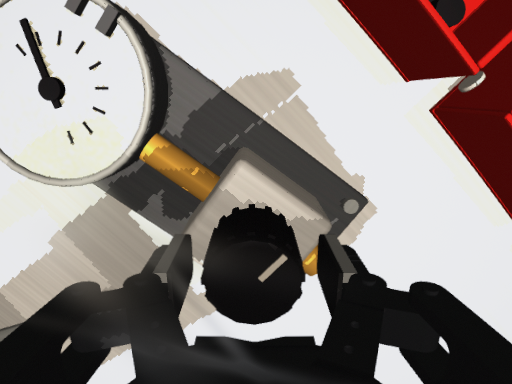

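The knob at (253,260) is centred between the fingers (190 and 320). I'll grip it and turn.

Request:
{"method": "arm_command", "body": {"rows": [{"dx": 0.002,"dy": 0,"dz": 0,"ax": 0,"ay": 0,"az": 0,"jaw": 0.3},{"dx": 0.002,"dy": 0,"dz": 0,"ax": 0,"ay": 0,"az": 0,"jaw": 0.3},{"dx": 0.002,"dy": 0,"dz": 0,"ax": 0,"ay": 0,"az": 0,"jaw": 0.3},{"dx": 0.002,"dy": 0,"dz": 0,"ax": 0,"ay": 0,"az": 0,"jaw": 0.3}]}}

```text
time: 3.4
tcp_pos: [668.2, -45.2, 71.3]
tcp_rot: [132.7, 89.9, -2.2]
ft_force: [-3.2, 1.4, 9.6]
finger_gap: 38.2
```

Request:
{"method": "arm_command", "body": {"rows": [{"dx": 0,"dy": 0,"dz": 0,"ax": 0.4,"ay": 0,"az": 0,"jaw": 0.3},{"dx": 0,"dy": 0,"dz": 0,"ax": 1.2,"ay": 0,"az": 0,"jaw": 0.3},{"dx": 0,"dy": 0,"dz": 0,"ax": 2.1,"ay": 0,"az": 0,"jaw": 0.3},{"dx": 0,"dy": 0,"dz": 0,"ax": 3.0,"ay": 0,"az": 0,"jaw": 0.3},{"dx": 0,"dy": 0,"dz": 0,"ax": 3.9,"ay": 0,"az": 0,"jaw": 0.3},{"dx": 0,"dy": 0,"dz": 0,"ax": 4.8,"ay": 0,"az": 0,"jaw": 0.3},{"dx": 0,"dy": 0,"dz": 0,"ax": 5.7,"ay": 0,"az": 0,"jaw": 0.3},{"dx": 0,"dy": 0,"dz": 0,"ax": 6.6,"ay": 0,"az": 0,"jaw": 0.3},{"dx": 0,"dy": 0,"dz": 0,"ax": 7.5,"ay": 0,"az": 0,"jaw": 0.3},{"dx": 0,"dy": 0,"dz": 0,"ax": 8.4,"ay": 0,"az": 0,"jaw": 0.3},{"dx": 0,"dy": 0,"dz": 0,"ax": 9.3,"ay": 0,"az": 0,"jaw": 0.3},{"dx": 0,"dy": 0,"dz": 0,"ax": 10.2,"ay": 0,"az": 0,"jaw": 0.3},{"dx": 0,"dy": 0,"dz": 0,"ax": 10.9,"ay": 0,"az": 0,"jaw": 0.3},{"dx": 0,"dy": 0,"dz": 0,"ax": 11.2,"ay": 0,"az": 0,"jaw": 0.3},{"dx": 0,"dy": 0,"dz": 0,"ax": 11.2,"ay": 0,"az": 0,"jaw": 0.3}]}}

```text
time: 4.9
tcp_pos: [668.1, -46.7, 71.3]
tcp_rot: [166.4, 89.8, -58.1]
ft_force: [-4.0, -3.3, 8.6]
finger_gap: 38.4
```

```bash
python3 snap.py top t1; python3 snap.py wrist w4;python3 - <<'E'
import cv2,numpy as np
t=cv2.imread("pics/t1.png");w=cv2.imread("pics/w4.png")
a=cv2.resize(t[115:185,190:250],None,fx=5,fy=5,interpolation=cv2.INTER_CUBIC)
cv2.imwrite("pics/c5.png",np.hstack([a,cv2.resize(w,(467,350))]))
E
```

```text
4.9 [668.1 -46.7  71.3] [166.43  89.85 -58.09] [-1.050e+01  4.290e+01  7.320e+01 -1.000e-01  6.380e+01  1.241e+02] [-4.  -3.3  8.6] 38.42148923245731
4.95 [668.1 -46.7  71.3] [166.45  89.85 -58.02] [-1.05e+01  4.29e+01  7.32e+01 -1.00e-01  6.38e+01  1.24e+02] [-4.4 -3.6  8.3] 38.515943957137324
```

View pics/c5.png

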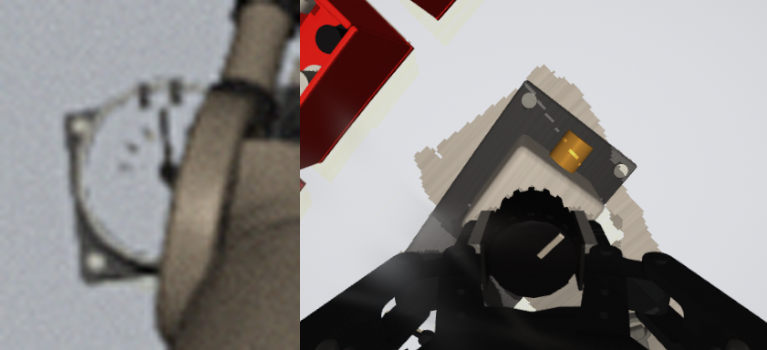

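The top crop shows the pointer tip at about (163,108) and the tabs at (145,95) and (176,92). That looks close to the middle, so I'll measure it.

```bash
python3 - <<'E'
import cv2
t=cv2.imread("pics/t1.png")
cv2.imwrite("pics/c6.png",cv2.resize(t[125:160,205:245],None,fx=18,fy=16,interpolation=cv2.INTER_CUBIC))
E
```

```text
(no output)
```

View pics/c6.png

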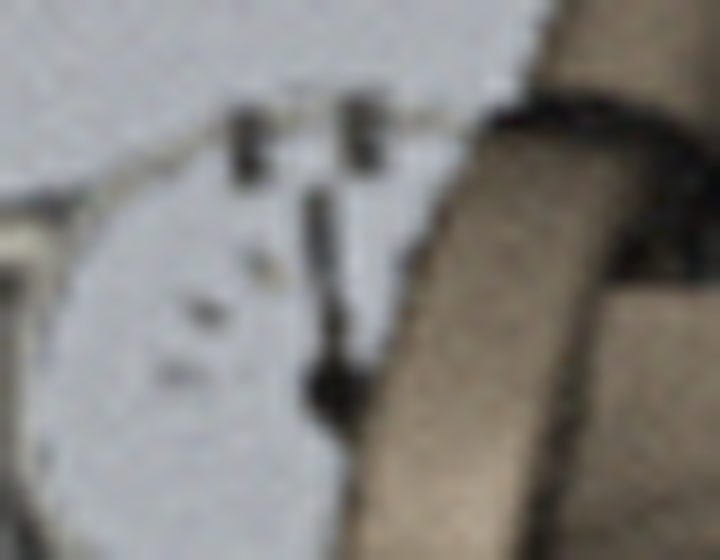

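The pointer is within about 1.5 mm of the mid-mark. I'll release, lift, turn back and check with the wrist camera.

Request:
{"method": "arm_command", "body": {"rows": [{"dx": 0,"dy": 0,"dz": 0,"ax": 0,"ay": 0,"az": 0,"jaw": 0.7},{"dx": 0,"dy": 0,"dz": 0,"ax": 0,"ay": 0,"az": 0,"jaw": 0.8},{"dx": 0,"dy": 0,"dz": 0,"ax": 0,"ay": 0,"az": 0,"jaw": 0.8},{"dx": -0.02,"dy": 0,"dz": 0,"ax": 0,"ay": 0,"az": 0,"jaw": 0.8},{"dx": -0.05,"dy": 0,"dz": 0,"ax": 0,"ay": 0,"az": 0,"jaw": 1},{"dx": -0.09,"dy": 0,"dz": 0,"ax": -0.9,"ay": 0,"az": 0,"jaw": 1},{"dx": -0.13,"dy": 0,"dz": 0,"ax": -1.9,"ay": 0,"az": 0,"jaw": 1},{"dx": -0.16,"dy": 0,"dz": 0,"ax": -2.9,"ay": 0,"az": 0,"jaw": 1},{"dx": -0.17,"dy": 0,"dz": 0,"ax": -3.9,"ay": 0,"az": 0,"jaw": 1},{"dx": -0.17,"dy": 0,"dz": 0,"ax": -4.9,"ay": 0,"az": 0,"jaw": 1},{"dx": -0.17,"dy": 0,"dz": 0,"ax": -5.9,"ay": 0,"az": 0,"jaw": 1},{"dx": -0.17,"dy": 0,"dz": 0,"ax": -6.9,"ay": 0,"az": 0,"jaw": 1},{"dx": -0.17,"dy": 0,"dz": 0,"ax": -7.9,"ay": 0,"az": 0,"jaw": 1},{"dx": -0.17,"dy": 0,"dz": 0,"ax": -8.9,"ay": 0,"az": 0,"jaw": 1},{"dx": -0.17,"dy": 0,"dz": 0,"ax": -9.9,"ay": 0,"az": 0,"jaw": 1},{"dx": -0.17,"dy": 0,"dz": 0,"ax": -10.9,"ay": 0,"az": 0,"jaw": 1},{"dx": -0.17,"dy": 0,"dz": 0,"ax": -11.2,"ay": 0,"az": 0,"jaw": 1},{"dx": -0.17,"dy": 0,"dz": 0,"ax": -11.2,"ay": 0,"az": 0,"jaw": 1}]}}

```text
time: 6.8
tcp_pos: [667.9, -45.3, 239.0]
tcp_rot: [-58.2, 90.0, 166.9]
ft_force: [0.5, -0.2, -0.3]
finger_gap: 85.6
```

```bash
python3 snap.py wrist w5;python3 - <<'E'
import cv2,numpy as np
t=cv2.imread("pics/w5.png")
cv2.imwrite("pics/c7.png",cv2.resize(t[0:150,80:280],None,fx=4,fy=4,interpolation=cv2.INTER_CUBIC))
E
```

```text
6.8 [667.9 -45.3 239. ] [-58.25  89.98 166.92] [-10.4  35.2  60.5   0.   84.3  34.4] [ 0.5 -0.2 -0.3] 85.58270904598176
```

View pics/c7.png

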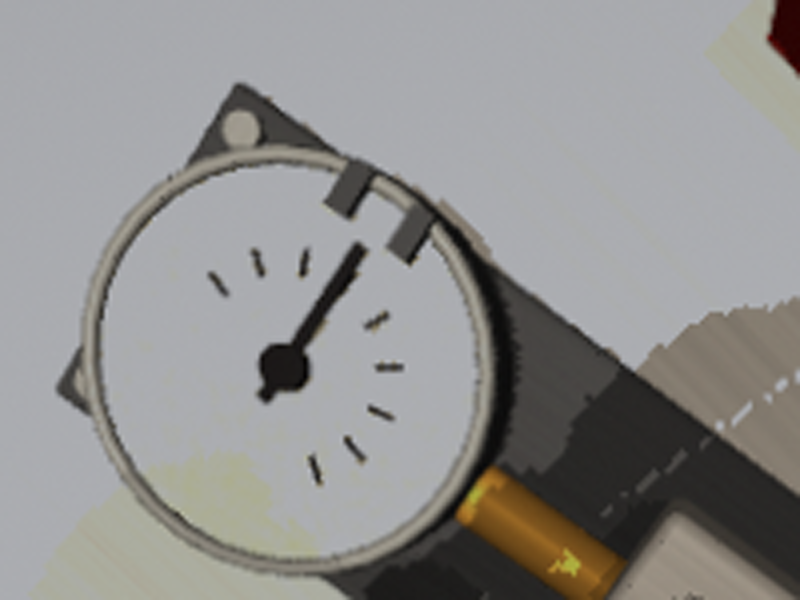

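The pointer (tip 362,245, hub 285,368) aims midway between the tabs, whose inner ends are at (340,212) and (402,258), to within about 1°. Next is the rack.

```bash
python3 - <<'E'
from h import *
from cell import state
s=state();print(plan(s,[476,258,260],9.5))
E
```

```text
[array([-0.0209, -0.35  , -0.0794]), array([-6.802e+00,  1.000e-03,  2.000e-03])]
```

Request:
{"method": "arm_command", "body": {"rows": [{"dx": -0.005,"dy": -0.02,"dz": -0.005,"ax": -0.4,"ay": 0,"az": 0,"jaw": 1},{"dx": -0.015,"dy": -0.06,"dz": -0.014,"ax": -1.2,"ay": 0,"az": 0,"jaw": 1},{"dx": -0.021,"dy": -0.105,"dz": -0.024,"ax": -2.1,"ay": 0,"az": 0,"jaw": 1},{"dx": -0.021,"dy": -0.15,"dz": -0.034,"ax": -3.0,"ay": 0,"az": 0,"jaw": 1},{"dx": -0.021,"dy": -0.195,"dz": -0.044,"ax": -4.0,"ay": 0,"az": 0,"jaw": 1},{"dx": -0.021,"dy": -0.24,"dz": -0.054,"ax": -5.0,"ay": 0,"az": 0,"jaw": 1},{"dx": -0.021,"dy": -0.285,"dz": -0.064,"ax": -5.8,"ay": 0,"az": 0,"jaw": 1},{"dx": -0.021,"dy": -0.325,"dz": -0.073,"ax": -6.5,"ay": 0,"az": 0,"jaw": 1},{"dx": -0.021,"dy": -0.345,"dz": -0.078,"ax": -6.8,"ay": 0,"az": 0,"jaw": 1},{"dx": -0.021,"dy": -0.35,"dz": -0.079,"ax": -6.8,"ay": 0,"az": 0,"jaw": 1},{"dx": -0.021,"dy": -0.35,"dz": -0.079,"ax": -6.8,"ay": 0,"az": 0,"jaw": 1},{"dx": -0.021,"dy": -0.35,"dz": -0.079,"ax": -6.8,"ay": 0,"az": 0,"jaw": 1}]}}

```text
time: 8.05
tcp_pos: [476.1, 256.6, 260.2]
tcp_rot: [22.8, 90.0, -57.8]
ft_force: [-0.9, 0.1, -0.6]
finger_gap: 85.4
```

```bash
python3 snap.py wrist w6
```

```text
8.05 [476.1 256.6 260.2] [ 22.77  89.97 -57.8 ] [20.2 20.1 81.9 -0.  78.  10.8] [-0.9  0.1 -0.6] 85.39728976366568
```

View pics/w6.png

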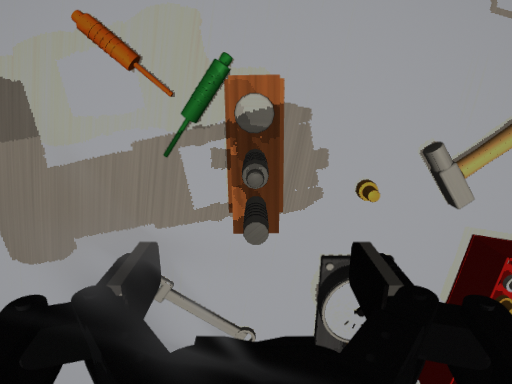

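```bash
python3 - <<'E'
from h import *
w=load("w6")
for n,p in [("orange",(376.7,308,139)),("green",(382,236.7,139)),("stud",(476,258,162))]: print(n,proj(w,p))
d=w["d"]
def P(u,v):
    r,o=ray(w,(u,v));return np.round(o+r*d[v,u],1)
for uv in [(78,18),(120,50),(165,90),(225,60),(205,90),(180,130),(256,176),(256,232),(254,112),(232,150),(278,150)]: print(uv,P(*uv))
import cv2
t=cv2.imread("pics/w6.png")
cv2.imwrite("pics/c8.png",cv2.resize(t[60:250,200:320],None,fx=4,fy=3.15*4/3.15,interpolation=cv2.INTER_CUBIC)[:600] if 0 else cv2.resize(t[80:250,200:320],None,fx=3.5,fy=3.5,interpolation=cv2.INTER_CUBIC))
E
```

```text
orange [141.69839817 101.27791449]
green [141.57197884 187.31595788]
stud [254.31323968 188.41239335]
(78, 18) [254.3 381.1  15.8]
(120, 50) [307.6 352.7  20.5]
(165, 90) [360.5 316.6  12.1]
(225, 60) [425.6 359.9  17.8]
(205, 90) [408.3 323.9  21.9]
(180, 130) [383.2 273.2  12.7]
(256, 176) [475.7 267.9 161.7]
(256, 232) [484.2 217.6 151. ]
(254, 112) [466.3 314.8 160.2]
(232, 150) [450.9 269.7  73.5]
(278, 150) [497.2 277.6  74.5]
```

View pics/c8.png

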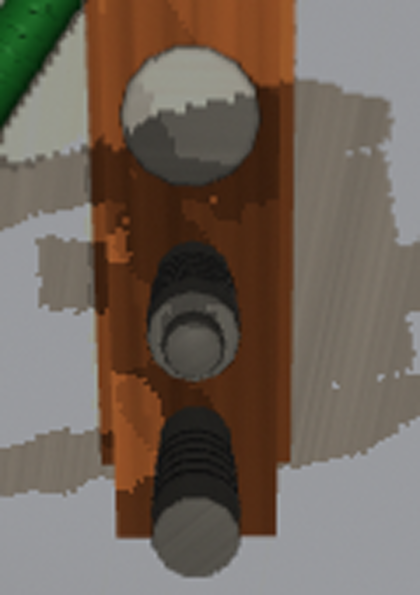

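The green and orange look-alikes seem to lie differently from the first pictures. I'll compare the other cameras now.

```bash
python3 snap.py top t2; python3 snap.py scene s2; python3 - <<'E'
import cv2,numpy as np
a=[cv2.resize(cv2.imread(f"pics/{n}.png")[170:280,90:220],None,fx=3,fy=3) for n in("top0","t2")]
b=[cv2.resize(cv2.imread(f"pics/{n}.png")[130:230,300:430],None,fx=2.5,fy=2.5) for n in("scene0","s2")]
cv2.imwrite("pics/c9.png",np.vstack([np.hstack(a)[:, :650],np.hstack(b)]))
E
```

```text
8.1 [476.2 256.4 260.2] [  4.02  89.97 -76.56] [20.2 20.1 81.9 -0.  78.  10.8] [-0.6  0.6 -0.5] 85.02976736927239
8.15 [476.2 256.4 260.1] [-10.49  89.98 -91.08] [20.2 20.1 82.  -0.  78.  10.8] [-0.7 -0.1 -0.6] 85.57629421957535
```

View pics/c9.png

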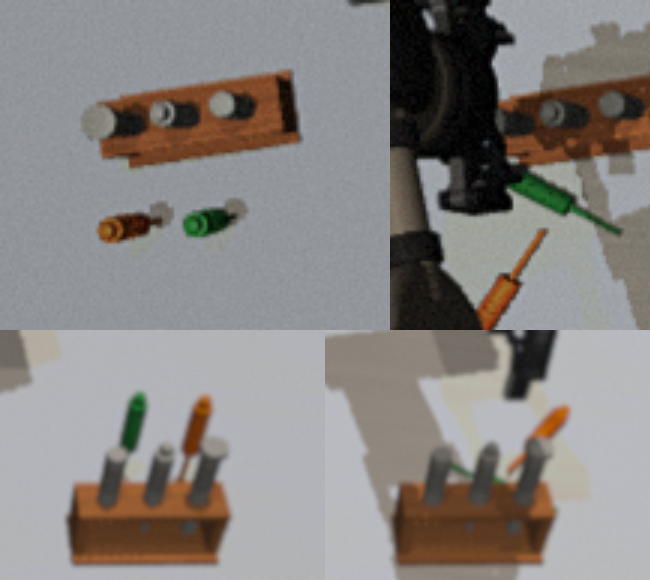

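The look-alikes were standing upright at the start and have toppled by themselves; the arm never went near them. They now lie flat (z ≤ 22 mm) and clear of the grasp. Next I'll refine the stud position.

```bash
python3 - <<'E'
from h import *
w=load("w6");t=load("top0");t2=load("t2")
c=lambda u,v:(200+(u+.5)/3.5-.5,80+(v+.5)/3.5-.5)
for n,uv,h in [("stud",(193,340),162),("handletop",(193,337),150),("stub",(196,537),150),("drift",(191,115),162)]:
    p=onz(w,c(*uv),h);print(n,np.round(p,1),"top0 px",np.round(proj(t,p),1))
from cell import state
print(state()["tcp_pos"])
k=lambda u,v:(90+(u+.5)/3-.5,170+(v+.5)/3-.5)
print("handle top top0",onz(t,k(165,113),150), k(165,113), "stub",onz(t,k(224,104),150),"drift",onz(t,k(99,122),160))
E
python3 - <<'E'
import cv2
t=cv2.imread("pics/top0.png")
cv2.imwrite("pics/c10.png",cv2.resize(t[190:230,112:192],None,fx=10,fy=10,interpolation=cv2.INTER_CUBIC))
E
```

```text
stud [474.8 267.2 162. ] top0 px [140.2 206.9]
handletop [475.2 265.  150. ] top0 px [142.7 207. ]
stub [484.1 216.1 150. ] top0 px [162.4 204. ]
drift [466.5 314.6 162. ] top0 px [120.8 209.8]
[476.1509743  256.37530867 260.11701325]
handle top top0 [474.52520369 259.9595143  150.        ] (144.66666666666666, 207.33333333333334) stub [483.35839148 211.32186887 150.        ] drift [465.31207102 310.72500953 160.        ]
```

View pics/c10.png

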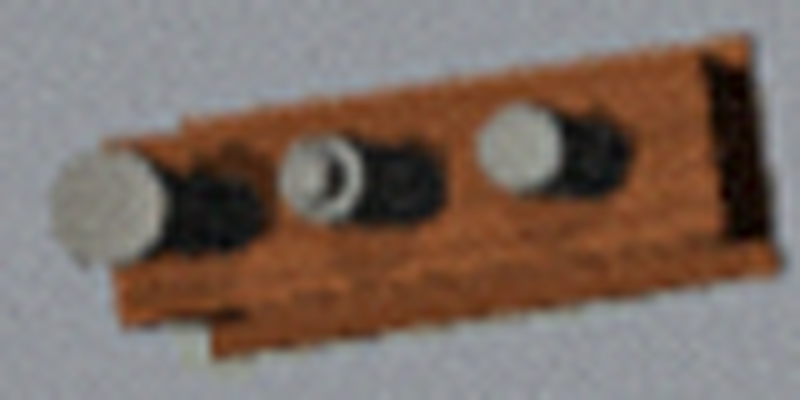

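```bash
python3 - <<'E'
from h import *
from cell import state
s=state();print(plan(s,[475,264.5,180],9.5))
E
```

```text
[array([ 0.0801,  0.0002, -0.0082]), array([-0.011,  0.002,  0.001])]
```

Request:
{"method": "arm_command", "body": {"rows": [{"dx": 0.015,"dy": 0,"dz": -0.008,"ax": 0,"ay": 0,"az": 0,"jaw": 1},{"dx": 0.04,"dy": 0,"dz": -0.008,"ax": 0,"ay": 0,"az": 0,"jaw": 1},{"dx": 0.065,"dy": 0,"dz": -0.008,"ax": 0,"ay": 0,"az": 0,"jaw": 1},{"dx": 0.078,"dy": 0,"dz": -0.008,"ax": 0,"ay": 0,"az": 0,"jaw": 1},{"dx": 0.08,"dy": 0,"dz": -0.008,"ax": 0,"ay": 0,"az": 0,"jaw": 1},{"dx": 0.08,"dy": 0,"dz": -0.008,"ax": 0,"ay": 0,"az": 0,"jaw": 1}]}}

```text
time: 8.8
tcp_pos: [474.6, 264.8, 180.3]
tcp_rot: [-50.4, 90.0, -130.9]
ft_force: [0.0, 0.5, 0.8]
finger_gap: 85.2
```

```bash
python3 snap.py wrist w7; python3 - <<'E'
from h import *
t=cv2.imread("pics/w7.png")
cv2.imwrite("pics/c11.png",cv2.resize(t[80:380,60:460],None,fx=2,fy=2,interpolation=cv2.INTER_CUBIC))
E
```

```text
8.8 [474.6 264.8 180.3] [ -50.41   89.98 -130.92] [21.1 24.1 88.9 -0.  67.  11.6] [0.  0.5 0.8] 85.18817983874976
```

View pics/c11.png

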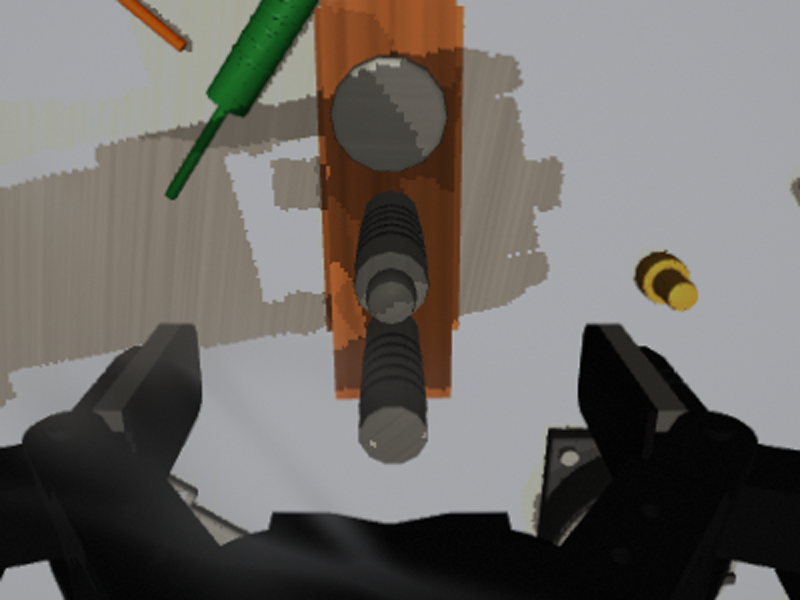

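```bash
python3 - <<'E'
from h import *
w=load("w7")
c=lambda u,v:(60+(u+.5)/2-.5,80+(v+.5)/2-.5)
for n,uv,h in [("stud",(391,298),162),("handle",(391,286),150),("stub",(393,434),150),("drift",(389,113),160)]: print(n,onz(w,c(*uv),h),proj(load("top0"),onz(w,c(*uv),h)))
E
```

```text
stud [475.0063097  266.46773653 162.        ] [140.48744089 206.87016967]
handle [475.25637179 265.12022649 150.        ] [142.6174334  206.97814832]
stub [484.04738511 216.60159955 150.        ] [162.22834886 203.99435855]
drift [466.3837324  314.74814843 160.        ] [121.06917628 209.84810596]
```

Request:
{"method": "arm_command", "body": {"rows": [{"dx": 0.015,"dy": 0.0005,"dz": -0.0005,"ax": 0,"ay": 0,"az": 0,"jaw": 1},{"dx": 0.04,"dy": 0.0005,"dz": -0.0005,"ax": 0,"ay": 0,"az": 0,"jaw": 1},{"dx": 0.06,"dy": 0.0005,"dz": -0.0005,"ax": 0,"ay": 0,"az": 0,"jaw": 1},{"dx": 0.073,"dy": 0.0005,"dz": -0.0005,"ax": 0,"ay": 0,"az": 0,"jaw": 1},{"dx": 0.079,"dy": 0.0005,"dz": -0.0005,"ax": 0,"ay": 0,"az": 0,"jaw": 1},{"dx": 0.079,"dy": 0.0005,"dz": -0.0005,"ax": 0,"ay": 0,"az": 0,"jaw": 0.5},{"dx": 0.079,"dy": 0.0005,"dz": -0.0005,"ax": 0,"ay": 0,"az": 0,"jaw": 0.35},{"dx": 0.079,"dy": 0.0005,"dz": -0.0005,"ax": 0,"ay": 0,"az": 0,"jaw": 0.3},{"dx": 0.079,"dy": 0.0005,"dz": -0.0005,"ax": 0,"ay": 0,"az": 0,"jaw": 0.2},{"dx": 0.079,"dy": 0.0005,"dz": -0.0005,"ax": 0,"ay": 0,"az": 0,"jaw": 0.1},{"dx": 0.079,"dy": 0.0005,"dz": -0.0005,"ax": 0,"ay": 0,"az": 0,"jaw": 0.1},{"dx": 0.079,"dy": 0.0005,"dz": -0.0005,"ax": 0,"ay": 0,"az": 0,"jaw": 0.1}]}}

```text
time: 10.05
tcp_pos: [474.8, 266.0, 102.1]
tcp_rot: [96.4, 89.9, 15.9]
ft_force: [-1.0, -0.3, 6.2]
finger_gap: 20.8
```

```bash
python3 snap.py wrist w8
```

```text
10.05 [474.8 266.  102.1] [96.38 89.94 15.93] [21.2 29.3 94.2 -0.  56.4 11.6] [-1.  -0.3  6.2] 20.795723978128798
```

View pics/w8.png

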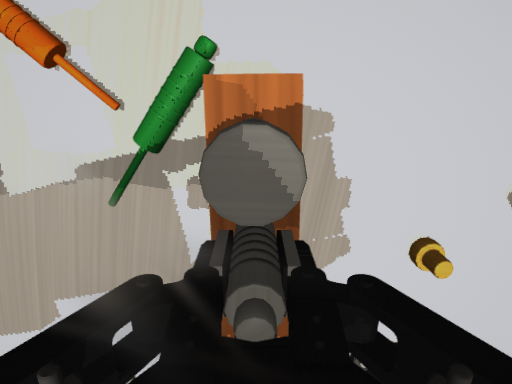

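The punch is gripped: the gap is 20.8 mm and the stud at (256,315) is centred between the fingers. I'll lift it straight up.

Request:
{"method": "arm_command", "body": {"rows": [{"dx": -0.006,"dy": 0,"dz": 0,"ax": 0,"ay": 0,"az": 0,"jaw": 0.1},{"dx": -0.02,"dy": 0,"dz": 0,"ax": 0,"ay": 0,"az": 0,"jaw": 0.1},{"dx": -0.04,"dy": 0,"dz": 0,"ax": 0,"ay": 0,"az": 0,"jaw": 0.1},{"dx": -0.065,"dy": 0,"dz": 0,"ax": 0,"ay": 0,"az": 0,"jaw": 0.1},{"dx": -0.095,"dy": 0,"dz": 0,"ax": 0,"ay": 0,"az": 0,"jaw": 0.1},{"dx": -0.125,"dy": 0,"dz": 0,"ax": 0,"ay": 0,"az": 0,"jaw": 0.1},{"dx": -0.15,"dy": 0,"dz": 0,"ax": 0,"ay": 0,"az": 0,"jaw": 0.1},{"dx": -0.16,"dy": 0,"dz": 0,"ax": 0,"ay": 0,"az": 0,"jaw": 0.1},{"dx": -0.16,"dy": 0,"dz": 0,"ax": 0,"ay": 0,"az": 0,"jaw": 0.1}]}}

```text
time: 11.0
tcp_pos: [475.0, 266.0, 262.3]
tcp_rot: [99.2, 89.9, 18.8]
ft_force: [-0.3, 0.3, -1.3]
finger_gap: 20.6
```

```bash
python3 snap.py wrist w9; python3 snap.py scene s3; python3 - <<'E'
from h import *
from cell import state
s=state();print(plan(s,[446,-327,262],-60),plan(s,[480,-30,262],-30))
E
```

```text
11.0 [475.  266.  262.3] [99.21 89.86 18.75] [21.2 20.3 81.3 -0.  78.3 11.6] [-0.3  0.3 -1.3] 20.56025177683861
11.05 [474.4 265.7 260.8] [ -58.04   89.98 -138.49] [21.2 20.4 81.4 -0.  78.2 11.6] [ 0.1 -0.1 -1.3] 20.743355763940126
[array([-0.0015, -0.1258,  0.5798]), array([8.692, 0.012, 0.011])] [array([-0.0018, -0.0431,  0.2925]), array([4.942, 0.009, 0.013])]
```

View pics/w9.png

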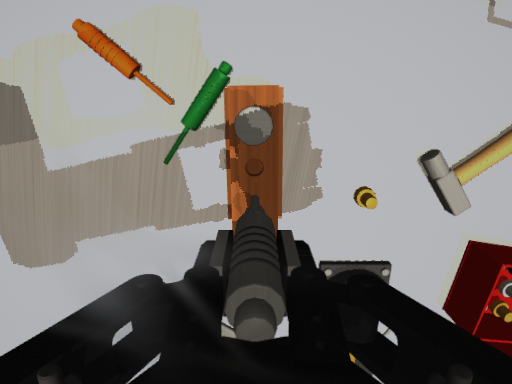

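View pics/s3.png

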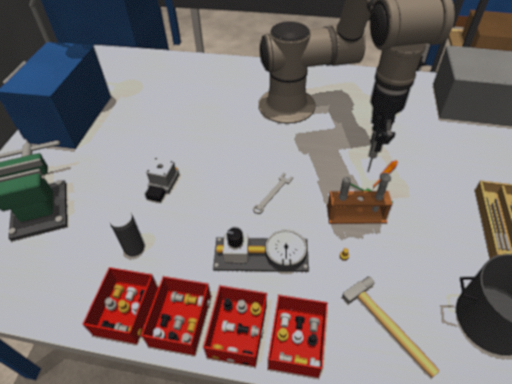

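The punch is out with its pin straight (tip about 255,200), and the middle hole at (254,167) is empty. Next I'll move to hover over the valve.

Request:
{"method": "arm_command", "body": {"rows": [{"dx": 0,"dy": -0.004,"dz": 0.018,"ax": 0.3,"ay": 0,"az": 0,"jaw": 0.1},{"dx": 0,"dy": -0.01,"dz": 0.048,"ax": 0.8,"ay": 0,"az": 0,"jaw": 0.1},{"dx": 0,"dy": -0.018,"dz": 0.085,"ax": 1.3,"ay": 0,"az": 0,"jaw": 0.1},{"dx": 0,"dy": -0.027,"dz": 0.125,"ax": 1.9,"ay": 0,"az": 0,"jaw": 0.1},{"dx": 0,"dy": -0.036,"dz": 0.165,"ax": 2.5,"ay": 0,"az": 0,"jaw": 0.1},{"dx": 0,"dy": -0.044,"dz": 0.205,"ax": 3.1,"ay": 0,"az": 0,"jaw": 0.1},{"dx": 0,"dy": -0.053,"dz": 0.245,"ax": 3.7,"ay": 0,"az": 0,"jaw": 0.1},{"dx": 0,"dy": -0.062,"dz": 0.285,"ax": 4.3,"ay": 0,"az": 0,"jaw": 0.1},{"dx": 0,"dy": -0.07,"dz": 0.325,"ax": 4.9,"ay": 0,"az": 0,"jaw": 0.1},{"dx": 0,"dy": -0.079,"dz": 0.365,"ax": 5.5,"ay": 0,"az": 0,"jaw": 0.1},{"dx": 0,"dy": -0.088,"dz": 0.405,"ax": 6.1,"ay": 0,"az": 0,"jaw": 0.1},{"dx": 0,"dy": -0.097,"dz": 0.445,"ax": 6.7,"ay": 0,"az": 0,"jaw": 0.1},{"dx": 0,"dy": -0.105,"dz": 0.485,"ax": 7.3,"ay": 0,"az": 0,"jaw": 0.1},{"dx": 0,"dy": -0.114,"dz": 0.525,"ax": 7.9,"ay": 0,"az": 0,"jaw": 0.1},{"dx": 0,"dy": -0.121,"dz": 0.557,"ax": 8.4,"ay": 0,"az": 0,"jaw": 0.1},{"dx": 0,"dy": -0.125,"dz": 0.575,"ax": 8.7,"ay": 0,"az": 0,"jaw": 0.1},{"dx": 0,"dy": -0.126,"dz": 0.58,"ax": 8.7,"ay": 0,"az": 0,"jaw": 0.1},{"dx": 0,"dy": -0.126,"dz": 0.58,"ax": 8.7,"ay": 0,"az": 0,"jaw": 0.1},{"dx": 0,"dy": -0.126,"dz": 0.58,"ax": 8.7,"ay": 0,"az": 0,"jaw": 0.1}]}}

```text
time: 13.0
tcp_pos: [446.7, -325.5, 261.1]
tcp_rot: [-98.8, 89.9, 111.3]
ft_force: [0.7, 0.3, -1.2]
finger_gap: 20.8
```

```bash
python3 snap.py wrist w10
```

```text
13.0 [ 446.7 -325.5  261.1] [-98.78  89.94 111.29] [-44.   21.4  79.9   0.   78.8  15.9] [ 0.7  0.3 -1.2] 20.75075764617997
```

View pics/w10.png

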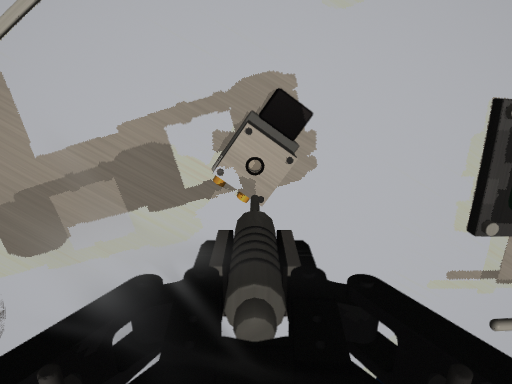

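The hole's black ring is at (255,166) and the pin tip is at about (257,197). I'll measure both.

```bash
python3 - <<'E'
import cv2
t=cv2.imread("pics/w10.png")
cv2.imwrite("pics/c12.png",cv2.resize(t[130:240,205:315],None,fx=6,fy=5.4,interpolation=cv2.INTER_CUBIC) if 0 else cv2.resize(t[135:235,205:315],None,fx=6,fy=6,interpolation=cv2.INTER_CUBIC))
E
```

```text
(no output)
```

View pics/c12.png

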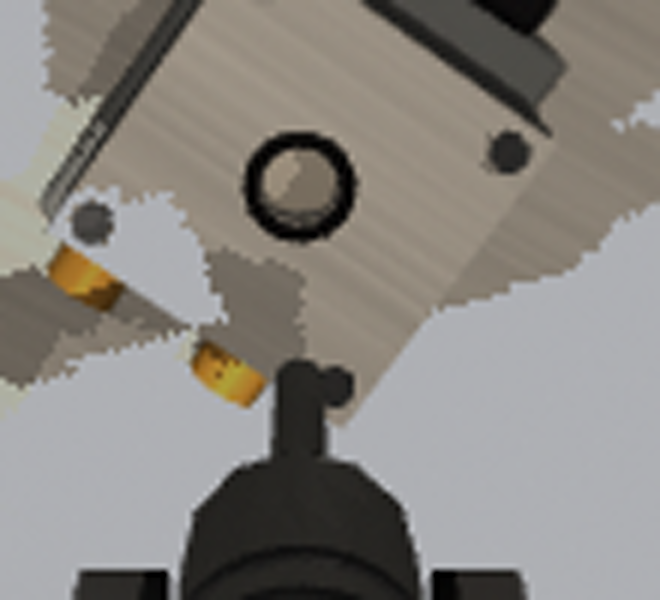

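```bash
python3 - <<'E'
from h import *
w=load("w10");c=lambda u,v:(205+(u+.5)/6-.5,135+(v+.5)/6-.5)
R=Ro.from_euler("xyz",w["rot"],degrees=True).as_matrix()
h=onz(w,c(300,187),72);p=onz(w,c(298,384),179);print("hole",h,"tip",p,"tcp",w["tcp"])
for n,x in(("hole",h),("tip",p)): print(n,"tool frame",np.round(R.T@(x-w["tcp"]),1))
for f in ("top0",): print(proj(load(f),h))
E
```

```text
hole [ 447.40654165 -325.45329503   72.        ] tip [ 445.72898345 -326.33419252  179.        ] tcp [ 446.66204999 -325.54529899  261.08956213]
hole tool frame [189.1   0.5  -0.7]
tip tool frame [82.1  0.3  1.2]
[371.59929961 224.81714454]
```

Request:
{"method": "arm_command", "body": {"rows": [{"dx": 0.015,"dy": 0,"dz": -0.001,"ax": 0,"ay": 0,"az": 0,"jaw": 0.1},{"dx": 0.04,"dy": 0,"dz": -0.001,"ax": 0,"ay": 0,"az": 0,"jaw": 0.1},{"dx": 0.065,"dy": 0,"dz": -0.001,"ax": 0,"ay": 0,"az": 0,"jaw": 0.1},{"dx": 0.083,"dy": 0,"dz": -0.001,"ax": 0,"ay": 0,"az": 0,"jaw": 0.1},{"dx": 0.092,"dy": 0,"dz": -0.001,"ax": 0,"ay": 0,"az": 0,"jaw": 0.1},{"dx": 0.092,"dy": 0,"dz": -0.001,"ax": 0,"ay": 0,"az": 0,"jaw": 0.1},{"dx": 0.092,"dy": 0,"dz": -0.001,"ax": 0,"ay": 0,"az": 0,"jaw": 0.1}]}}

```text
time: 13.75
tcp_pos: [447.9, -326.4, 170.3]
tcp_rot: [105.7, 89.9, -44.3]
ft_force: [0.3, -0.2, -1.6]
finger_gap: 20.8
```

```bash
python3 snap.py wrist w11; python3 - <<'E'
import cv2
t=cv2.imread("pics/w11.png")
cv2.imwrite("pics/c13.png",cv2.resize(t[130:240,195:325],None,fx=5,fy=5,interpolation=cv2.INTER_CUBIC))
E
```

```text
13.75 [ 447.9 -326.4  170.3] [105.74  89.91 -44.26] [-44.   25.7  88.   -0.   66.2  16. ] [ 0.3 -0.2 -1.6] 20.80880434603245
```

View pics/c13.png

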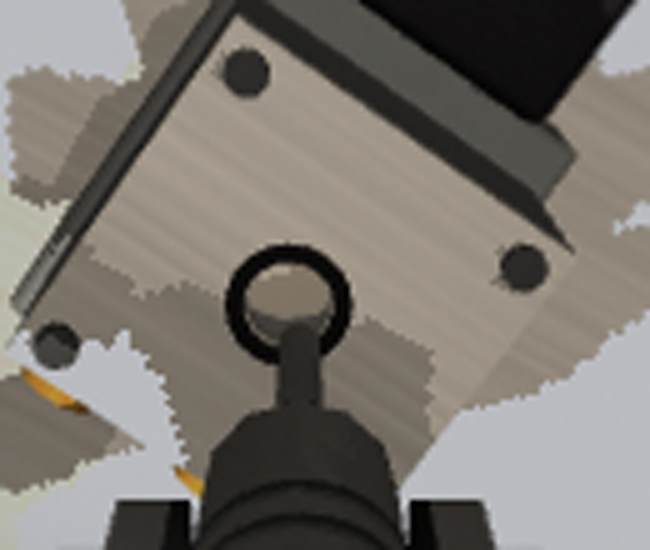

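```bash
python3 - <<'E'
from h import *
w=load("w11");c=lambda u,v:(195+(u+.5)/5-.5,130+(v+.5)/5-.5)
R=Ro.from_euler("xyz",w["rot"],degrees=True).as_matrix()
h=onz(w,c(289,304),72);p=onz(w,c(300,339),88.3)
for n,x in(("hole",h),("tip",p)): print(n,x,"tool frame",np.round(R.T@(x-w["tcp"]),1))
E
```

```text
hole [ 447.67038946 -325.41059391   72.        ] tool frame [98.3 -1.1 -0.3]
tip [ 448.02641585 -327.15234648   88.3       ] tool frame [82.   0.6  0.3]
```

I'll correct dy by -1.6 mm and dz by -0.6 mm, then lower the tip about 8 mm into the hole and check the force.

Request:
{"method": "arm_command", "body": {"rows": [{"dx": 0,"dy": -0.0016,"dz": -0.0006,"ax": 0,"ay": 0,"az": 0,"jaw": 0.1},{"dx": 0.005,"dy": -0.0016,"dz": -0.0006,"ax": 0,"ay": 0,"az": 0,"jaw": 0.1},{"dx": 0.01,"dy": -0.0016,"dz": -0.0006,"ax": 0,"ay": 0,"az": 0,"jaw": 0.1},{"dx": 0.014,"dy": -0.0016,"dz": -0.0006,"ax": 0,"ay": 0,"az": 0,"jaw": 0.1},{"dx": 0.016,"dy": -0.0016,"dz": -0.0006,"ax": 0,"ay": 0,"az": 0,"jaw": 0.1},{"dx": 0.018,"dy": -0.0016,"dz": -0.0006,"ax": 0,"ay": 0,"az": 0,"jaw": 0.1},{"dx": 0.02,"dy": -0.0016,"dz": -0.0006,"ax": 0,"ay": 0,"az": 0,"jaw": 0.1},{"dx": 0.022,"dy": -0.0016,"dz": -0.0006,"ax": 0,"ay": 0,"az": 0,"jaw": 0.1}]}}

```text
time: 14.6
tcp_pos: [447.1, -324.9, 147.2]
tcp_rot: [88.1, 90.0, -61.9]
ft_force: [0.4, 0.2, -1.0]
finger_gap: 20.4
```

```bash
python3 snap.py wrist w12; python3 - <<'E'
import cv2
t=cv2.imread("pics/w12.png")
cv2.imwrite("pics/c14.png",cv2.resize(t[140:260,195:325],None,fx=5,fy=5,interpolation=cv2.INTER_CUBIC))
E
```

```text
14.6 [ 447.1 -324.9  147.2] [ 88.11  89.99 -61.95] [-44.   27.   89.9  -0.   63.1  16.1] [ 0.4  0.2 -1. ] 20.409049540730795
```

View pics/c14.png

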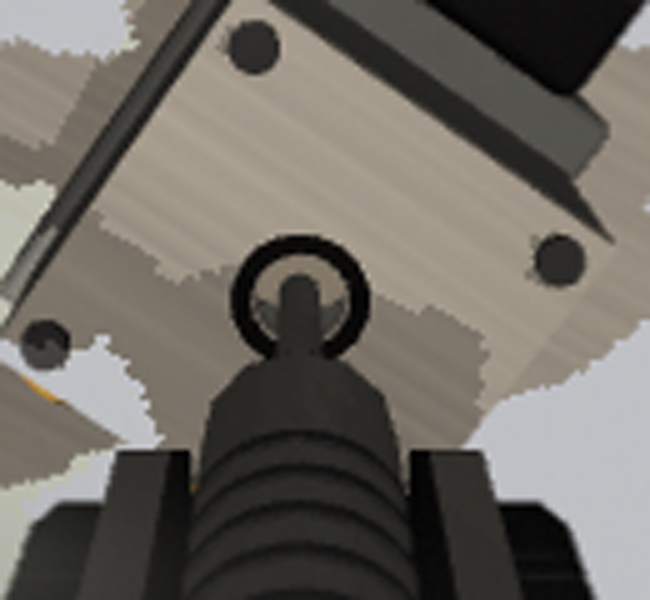

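The pin is inside the ring with no contact force, and it is centred (pin x 299, ring x 300). I'll go down to just above the button.

Request:
{"method": "arm_command", "body": {"rows": [{"dx": 0.004,"dy": 0,"dz": 0,"ax": 0,"ay": 0,"az": 0,"jaw": 0.1},{"dx": 0.008,"dy": 0,"dz": 0,"ax": 0,"ay": 0,"az": 0,"jaw": 0.1},{"dx": 0.012,"dy": 0,"dz": 0,"ax": 0,"ay": 0,"az": 0,"jaw": 0.1},{"dx": 0.015,"dy": 0,"dz": 0,"ax": 0,"ay": 0,"az": 0,"jaw": 0.1},{"dx": 0.018,"dy": 0,"dz": 0,"ax": 0,"ay": 0,"az": 0,"jaw": 0.1},{"dx": 0.02,"dy": 0,"dz": 0,"ax": 0,"ay": 0,"az": 0,"jaw": 0.1},{"dx": 0.02,"dy": 0,"dz": 0,"ax": 0,"ay": 0,"az": 0,"jaw": 0.1}]}}

```text
time: 15.35
tcp_pos: [446.9, -324.8, 127.0]
tcp_rot: [-66.5, 90.0, 143.4]
ft_force: [0.4, 0.0, -1.2]
finger_gap: 20.5
```

Now 1 mm steps, reading the force after each call.

Request:
{"method": "arm_command", "body": {"rows": [{"dx": 0.001,"dy": 0,"dz": 0,"ax": 0,"ay": 0,"az": 0,"jaw": 0.1},{"dx": 0.002,"dy": 0,"dz": 0,"ax": 0,"ay": 0,"az": 0,"jaw": 0.1},{"dx": 0.003,"dy": 0,"dz": 0,"ax": 0,"ay": 0,"az": 0,"jaw": 0.1},{"dx": 0.004,"dy": 0,"dz": 0,"ax": 0,"ay": 0,"az": 0,"jaw": 0.1},{"dx": 0.004,"dy": 0,"dz": 0,"ax": 0,"ay": 0,"az": 0,"jaw": 0.1}]}}

```text
time: 15.85
tcp_pos: [447.1, -324.9, 123.5]
tcp_rot: [107.0, 90.0, -43.1]
ft_force: [0.1, 0.1, 0.9]
finger_gap: 20.7
```

Request:
{"method": "arm_command", "body": {"rows": [{"dx": 0.001,"dy": 0,"dz": 0,"ax": 0,"ay": 0,"az": 0,"jaw": 0.1},{"dx": 0.002,"dy": 0,"dz": 0,"ax": 0,"ay": 0,"az": 0,"jaw": 0.1},{"dx": 0.002,"dy": 0,"dz": 0,"ax": 0,"ay": 0,"az": 0,"jaw": 0.1}]}}

```text
time: 16.15
tcp_pos: [447.1, -324.9, 121.5]
tcp_rot: [102.8, 90.0, -47.3]
ft_force: [0.1, 0.2, 3.4]
finger_gap: 20.9
```

Request:
{"method": "arm_command", "body": {"rows": [{"dx": 0.001,"dy": 0,"dz": 0,"ax": 0,"ay": 0,"az": 0,"jaw": 0.1},{"dx": 0.001,"dy": 0,"dz": 0,"ax": 0,"ay": 0,"az": 0,"jaw": 0.1}]}}

```text
time: 16.35
tcp_pos: [447.1, -324.9, 120.4]
tcp_rot: [95.3, 90.0, -54.7]
ft_force: [-0.1, 0.8, 3.5]
finger_gap: 20.6
```

Request:
{"method": "arm_command", "body": {"rows": [{"dx": 0.001,"dy": 0,"dz": 0,"ax": 0,"ay": 0,"az": 0,"jaw": 0.1},{"dx": 0.001,"dy": 0,"dz": 0,"ax": 0,"ay": 0,"az": 0,"jaw": 0.1}]}}

```text
time: 16.55
tcp_pos: [447.1, -324.9, 119.4]
tcp_rot: [100.8, 90.0, -49.2]
ft_force: [0.7, 0.3, 4.6]
finger_gap: 20.4
```

Request:
{"method": "arm_command", "body": {"rows": [{"dx": 0.001,"dy": 0,"dz": 0,"ax": 0,"ay": 0,"az": 0,"jaw": 0.1},{"dx": 0.001,"dy": 0,"dz": 0,"ax": 0,"ay": 0,"az": 0,"jaw": 0.1}]}}

```text
time: 16.75
tcp_pos: [447.1, -324.9, 118.4]
tcp_rot: [97.4, 90.0, -52.6]
ft_force: [-1.7, -0.4, 5.2]
finger_gap: 20.6
```

Request:
{"method": "arm_command", "body": {"rows": [{"dx": 0.0005,"dy": 0,"dz": 0,"ax": 0,"ay": 0,"az": 0,"jaw": 0.1},{"dx": 0.0005,"dy": 0,"dz": 0,"ax": 0,"ay": 0,"az": 0,"jaw": 0.1}]}}

```text
time: 16.95
tcp_pos: [447.1, -324.9, 118.0]
tcp_rot: [99.9, 90.0, -50.2]
ft_force: [-0.0, 0.5, 6.3]
finger_gap: 20.8
```

Request:
{"method": "arm_command", "body": {"rows": [{"dx": 0.0005,"dy": 0,"dz": 0,"ax": 0,"ay": 0,"az": 0,"jaw": 0.1},{"dx": 0.0005,"dy": 0,"dz": 0,"ax": 0,"ay": 0,"az": 0,"jaw": 0.1}]}}

```text
time: 17.15
tcp_pos: [447.2, -325.0, 117.9]
tcp_rot: [106.1, 90.0, -44.0]
ft_force: [-1.1, 2.0, 7.7]
finger_gap: 20.8
```

Request:
{"method": "arm_command", "body": {"rows": [{"dx": 0.0005,"dy": 0,"dz": 0,"ax": 0,"ay": 0,"az": 0,"jaw": 0.1},{"dx": 0.0005,"dy": 0,"dz": 0,"ax": 0,"ay": 0,"az": 0,"jaw": 0.1}]}}

```text
time: 17.35
tcp_pos: [447.3, -325.0, 117.8]
tcp_rot: [105.5, 89.9, -44.6]
ft_force: [-2.3, 2.3, 11.3]
finger_gap: 20.7
```

The TCP stalls at 117.8 mm while the force climbs past 7 N, so the button is at its stop. I'll hold for a moment and check everything.

Request:
{"method": "arm_command", "body": {"rows": [{"dx": 0.0002,"dy": 0,"dz": 0,"ax": 0,"ay": 0,"az": 0,"jaw": 0.1},{"dx": 0.0002,"dy": 0,"dz": 0,"ax": 0,"ay": 0,"az": 0,"jaw": 0.1},{"dx": 0.0002,"dy": 0,"dz": 0,"ax": 0,"ay": 0,"az": 0,"jaw": 0.1},{"dx": 0.0002,"dy": 0,"dz": 0,"ax": 0,"ay": 0,"az": 0,"jaw": 0.1},{"dx": 0.0002,"dy": 0,"dz": 0,"ax": 0,"ay": 0,"az": 0,"jaw": 0.1}]}}

```text
time: 17.85
tcp_pos: [447.3, -325.0, 117.7]
tcp_rot: [105.4, 89.9, -44.6]
ft_force: [-2.1, 2.3, 12.1]
finger_gap: 20.5
```

```bash
python3 snap.py wrist w13; python3 snap.py scene s4; python3 snap.py top t4; python3 - <<'E'
import cv2,numpy as np
w=cv2.imread("pics/w13.png");s=cv2.imread("pics/s4.png");t=cv2.imread("pics/t4.png")
r=lambda i,k:cv2.resize(i,None,fx=k,fy=k,interpolation=cv2.INTER_CUBIC)
a=np.hstack([r(w[120:270,180:330],2),r(t[115:190,190:300],4)[:300]])
cv2.imwrite("pics/c15.png",np.vstack([a,r(s[130:280,130:400],2.6)[:300,:a.shape[1]] if 702>=a.shape[1] else cv2.copyMakeBorder(r(s[130:280,130:400],2.6)[:300],0,0,0,a.shape[1]-702,0)]))
E
```

```text
17.85 [ 447.3 -325.   117.7] [105.42  89.92 -44.64] [-43.9  29.   91.9  -0.   59.1  16.1] [-2.1  2.3 12.1] 20.549309803291667
17.9 [ 447.3 -325.   117.7] [105.61  89.92 -44.45] [-43.9  29.   91.9  -0.   59.1  16.1] [-1.4  1.7 12.3] 20.81382168099508
17.95 [ 447.3 -325.1  117.7] [105.54  89.92 -44.51] [-43.9  29.   91.9  -0.   59.1  16.1] [-2.2  1.3 11.2] 20.52805368736454
```

View pics/c15.png

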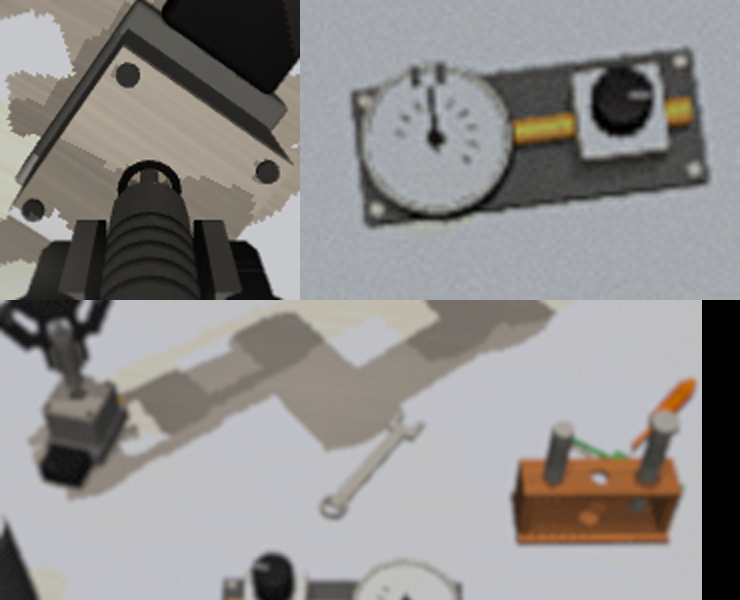

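View pics/t4.png

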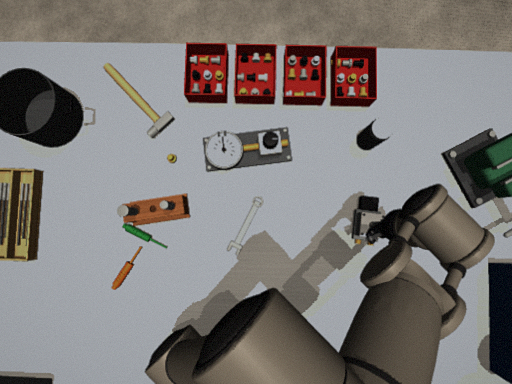

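The top view shows the pointer (tip at about 431,90 in the crop) between the tabs at (416,76) and (440,74). The wrist view shows the pin in the hole. The wrench, fitting, can and other punches are where they were. Handing in.

```bash
python3 -c "
from cell import *
print(finish_job()); s=state(); print(s['tcp_pos'],s['ft_force'],s['finger_gap'])"
```

```text
the job is handed in; nothing more can be done
None
the job is handed in; nothing more can be done
```

I turned the knob about 90° clockwise, took the pin punch (the one with the stud, in the middle of the rack) and pressed the override button down with it. I handed the job in at about 18 s, still gripping the punch and holding the button down.

**Last checks:**
- **Gauge:** the close wrist view after I let go of the knob put the pointer within about 1° of midway between the tabs. It is still between them in the last top view.
- **Button:** the tool went down about 6 mm after first contact and then stopped. The force rose to about 13 N on the button, above the 7 N that presses it fully.
- **Grip:** the finger opening held at about 20.6 mm, and the pin stands in the hole with only about 2–3 N of side force.
- **Other things:** the other two punches, the wrench, the fitting and the can look unmoved.

**Not as expected:**
- **Look-alikes:** the green and orange look-alikes toppled by themselves early on. They stood upright at the start and now lie flat on the bench; the arm was never near them.
- **Camera mismatch:** the top camera disagreed with the wrist camera by 4–6 mm. I used the wrist camera, and both grips were centred.
- **First move call:** it was refused because the rows lacked some keys, and nothing moved.

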